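# Clear a jam on the bottle feed: stop, stand the fallen bottles up, reset the stop

## Task

The bottle feed of the chromatography bench has stalled on two fallen amber bottles: before you touch them, lock the feed off by pressing the red mushroom stop down until it latches. With the stop still latched, stand both fallen bottles upright on the belt between the lane's two fences; they are filled glass, so set them down gently and do not let them drop. Then twist the red head clockwise until it springs back out, and let go; do not press the green start button, and leave the three standing bottles, the clear bottle and the vial rack where they are.

Things in the scene. Friction and masses are not known exactly. Their poses are not given: they have to be found in the camera images.
- lane (a point): middle of the bottle lane, on the belt: low bench conveyor 920 mm long; y runs along the lane, x across it away from the robot, z up. The belt (flat, stopped) is 60 mm above the bench. Two fences, 6 mm thick, rise 24 mm above the belt, inner faces 96 mm apart (x -48 and +48 mm); frame and brackets reach x +-64 mm. A motor and a black photo-eye stand outside the far fence
- fallen_a: amber glass bottle lying on the belt along the lane, blue cap roughly towards the lane's +y. 120 mm tall: body diameter 56 mm for 76 mm, sloping shoulder, cap diameter 32 mm over the top 21 mm. 0.18 to 0.37 kg. Origin at mid-height on its axis (60 mm from base and cap end); z axis points from base to cap: level now, vertical when upright (origin then 60 mm above the belt)
- fallen_b: a second, identical bottle lying on the belt, capped end roughly towards the lane's -y. Origin and axes as fallen_a
- standing_1: identical amber bottle standing upright on the belt (in any of the lane's three middle places, about 185 mm apart, which it shares with the two fallen ones); origin at mid-height; leave it
- standing_2: identical amber bottle standing upright on the belt near the lane's -y end; origin at mid-height; leave it
- standing_3: identical amber bottle standing upright on the belt near the lane's +y end; origin at mid-height; leave it
- station: control box bolted to the bench between robot and conveyor, 80 mm (x) by 140 mm (y), flat top 70 mm above the bench; flange 170 mm along y. Origin at the centre of its underside. Red mushroom stop at x 0, y +30 mm; green start button (diameter 22 mm, 38 mm steel collar) at x 0, y -35 mm, top 13 mm above the box top: do not press it
- estop_top (a point): centre of the top of the red mushroom head; moves down with it. Head diameter 40 mm, slightly domed, 16 mm thick; its straight ribbed rim runs from 5 to 16 mm below this point, on a 24 mm stem. This point is 42 mm above the box top when out, 34 mm when latched down; a black 32 mm collar rises 9 mm above the box top under it
- estop_push (a joint): how far the head is pushed down, m: 0 = out (feed may run), 0.008 = latched down. Pressing takes about 10 N; 3 mm down it snaps the rest of the way and stays down by itself, held with about 30 N
- estop_head (a joint): turn of the red head, rad, 0 to 1.15, growing clockwise seen from above; springs back to 0 when let go. When latched, turning it clockwise (about 0.25 N m) lifts it on a cam, 6.5 mm per rad; after about 0.85 rad it passes its catch and springs out the rest of the way, once the fingers let it
- start (a joint): green start button, pressed depth in m, 0 = not pressed
- media_bottle: clear glass bottle with a blue cap standing on the bench near the control box, diameter 70 mm, 142 mm tall; origin at the centre of its base; leave it
- vial_rack: blue vial rack on the bench near the control box, 60 by 105 mm, 47 mm high with its vials; origin at the centre of its underside; leave it
Not all that is in view belongs to the job. What is shaped like the standing_3 but black or turquoise is not meant.

How it is judged:
On the way, in this order (a step that is already met when the one before it is completed fails the run):
1. the red stop is pressed down and latched (value of joint estop_push above 0.006 m), for 0.2 s.
2. with the stop still latched, both fallen bottles stand upright on the belt between the fences, let go and at rest (value of joint estop_push above 0.006 m and angle between each of fallen_a, fallen_b's own z axis and vertical below 0.1 rad and z of fallen_a in the frame of lane between 0.054 and 0.066 m and x of fallen_a in the frame of lane between -0.03 and 0.03 m and y of fallen_a in the frame of lane between -0.43 and 0.43 m and linear speed of each of fallen_a, fallen_b below 0.03 m/s and z of fallen_b in the frame of lane between 0.054 and 0.066 m and x of fallen_b in the frame of lane between -0.03 and 0.03 m and y of fallen_b in the frame of lane between -0.43 and 0.43 m and contact force between the fingers and fallen_a below 0.2 N and contact force between the fingers and fallen_b below 0.2 N), for 0.3 s.
3. the red head is turned clockwise past its catch (value of joint estop_head above 0.5 rad).
At the end, for the whole second after the job is handed in: The red stop is out (within 2 mm) and turned back (within 0.15 rad); both fallen bottles stand at rest on the belt, within 0.1 rad of upright and 30 mm of the lane's middle line; standing bottles, clear bottle and vial rack stand within 20 mm of where they were (value of joint estop_push below 0.002 m and value of joint estop_head below 0.15 rad and angle between each of fallen_a, fallen_b, standing_1, standing_2, standing_3, media_bottle, vial_rack's own z axis and vertical below 0.1 rad and z of fallen_a in the frame of lane between 0.054 and 0.066 m and x of fallen_a in the frame of lane between -0.03 and 0.03 m and y of fallen_a in the frame of lane between -0.43 and 0.43 m and linear speed of each of fallen_a, fallen_b below 0.03 m/s and z of fallen_b in the frame of lane between 0.054 and 0.066 m and x of fallen_b in the frame of lane between -0.03 and 0.03 m and y of fallen_b in the frame of lane between -0.43 and 0.43 m and distance of each of standing_1, standing_2, standing_3, media_bottle, vial_rack from where it was at the start of the episode below 0.02 m); the robot touches nothing.
It fails at once if a fallen bottle is touched while the red stop is not latched down (value of joint estop_push below 0.004 m and (contact force between the fingers and fallen_a above 0.5 N or contact force between the fingers and fallen_b above 0.5 N)).
It fails at once if the green start button is pressed (value of joint start above 0.0025 m).
It fails at once if a fallen bottle is dropped or thrown about (faster than 0.8 m/s) (linear speed of any of fallen_a, fallen_b above 0.8 m/s).
It fails at once if a standing bottle or the clear bottle is knocked over (angle between any of standing_1, standing_2, standing_3, media_bottle's own z axis and vertical above 0.5 rad).
It also fails if it takes over 67 s, if anything falls off the work surface, if the arm or the gripper's body presses on something with over 40 N, if the wrist force passes 120 N, or if a joint passes its speed limit or range.

## Robot

A 7-joint arm with a two-finger parallel gripper is mounted at the origin on the work surface. World frame = base frame: x ahead of the robot, y to its left, z up, the work surface at z = 0. Lengths are in m, angles in rad, forces in N, time in s.
With the tool pointing down it reaches from about 0.35 to 0.9 m from the base axis. Payload 7.2 kg.
Tool frame: the origin (TCP) lies at the very end of the fingers, on their centre line; the grasp point (between the pads) lies 19 mm behind it; z points along the fingers, y is the line along which they close (so a half turn about z gives the same grasp; the last joint's range is limited). The gripper opens to 88 mm and grips with 3 to 60 N. Pads are 20 mm wide; open, the fingers measure 115 mm over their backs; the gripper's body (75 mm by 178 mm) begins 61 mm behind the grasp point.
Start: joints at [1.259, 0.411, -0.013, 1.596, 0.006, 1.134, -0.082], TCP at [0.151, -0.607, 0.223] pointing down, gripper open.
Joint ranges: [-2.95, 2.95], [-0.29, 1.99], [-1.47, 1.44], [0.14, 2.54], [-1.03, 4.17], [0.13, 1.85], [-2.86, 2.86]. Speed limits (rad/s): [2.39, 2.39, 3.01, 3.01, 3.14, 3.14, 3.14].

## Interface

Orientations are given as [roll, pitch, yaw] about the fixed x, y, z axes, in that order (R = Rz(yaw) Ry(pitch) Rx(roll)).
In Python, from workcell import get_obs, snapshot, job_done gives the robot as it stands. The module is installed in compiled form; this text tells all that it offers.
- The arm moves only by the tool drive_tool, never from a script. Its arguments are lists of equal length, an entry for each row: "twist": the turn, a rotation vector about the tool's x, y, z in degrees, a list of three; "travel": the shift along the tool's x, y, z in m, a list of three; "jaw": the finger opening in m, from 0 to 0.0878. In form: {"twist": [[ax, ay, az], ...], "travel": [[tx, ty, tz], ...], "jaw": [jaw, ...]}. A call has 1 to 20 rows; each row is the pose to reach, as a shift and turn from the pose commanded when the call began, along the tool's axes at that moment; what a row does not reach only later rows make up. A row lasts 1/10 s, in which the tool goes at most 50 mm and 8.59 degrees, less where a joint would pass 70% of its speed; a pose out of reach is approached as far as the arm can. A call with a gripper value outside its range is refused whole. The fingers move at their own pace and stop on an object; "force" is the grip in N (left out, the last holds). Time passes only in rows, so rows that repeat a pose let the fingers close. It gives the time, the measured TCP pose, the force, the opening and the grip force at its end, in the units of the state.
- get_obs(): the state, without advancing time (a new reading comes with each control period).
- snapshot(name): name is "side" or "top" or "wrist"; returns a dict with "color" (480x640x3 uint8, blue, green, red), "fov_y" (degrees; the focal length in pixels is half the picture's height over the tangent of half this angle, whatever the lens; pixels are square), "cx", "cy" (the principal point, pixels), "dist_coeffs" ([k1, k2, p1, p2, k3] as OpenCV has them; the pictures are not rectified), "xyz" and "rotation" of the camera in the world. Camera axes: x right, y down, z forward; pixel columns grow to the right and rows downward; lengths in m; the calibration is good to about 2 mm. A picture is of the moment at which its call begins. There is no depth.
- job_done(): hands the job in; it is judged then, once.
The state is a dict: "time_s": time; "joint_pos": joint angles; "joint_velocities": joint speeds; "joint_torque": joint torques, N m; "ee_pos": TCP position; "tcp_rot": TCP orientation; "ft_force": force on the tool from outside, world axes, zero at the start; "wrist_torque": the same for the moment, N m; "finger_gap": finger opening in m; "finger_force": force on a finger pad.
Only numpy, scipy, OpenCV 4.12 (cv2) and the standard library are available. Lean on these libraries where they do the work, as an engineer would, in place of code of your own. Each camera call takes 0.05 s, during which the arm holds its last target. There are 200 camera calls.

## Working session

There is one attempt and no reset: what is moved stays moved. The work goes in short steps, Python scripts to look and compute and a tool call to move; the robot and the scene stay as the last step left them, time stands still between calls to the robot, and variables do not carry over. Pictures are saved under pics/ and viewed, at most 10 in all, crops included, and the job is handed in when it is done.

Besides the shell and the picture viewer there is one more tool, called after "Call:" as a command line: name --argument value ..., lists and objects as JSON in quotes. drive_tool: Moves the arm, as the interface text tells. Its arguments: {"type":"object","properties":{"twist":{"type":"array","items":{"type":"array","items":{"type":"number"}}},"travel":{"type":"array","items":{"type":"array","items":{"type":"number"}}},"jaw":{"type":"array","items":{"type":"number"}},"force":{"type":"number"}},"required":["twist","travel","jaw"]}

```bash
mkdir -p pics; cat > h.py <<'E'
import numpy as np,cv2,json
from workcell import get_obs,snapshot,job_done
from scipy.spatial.transform import Rotation as R
def K(s):
    f=240/np.tan(np.radians(s["fov_y"])/2); return np.array([[f,0,s["cx"]],[0,f,s["cy"]],[0,0,1.]])
def rot(s):
    r=np.array(s["rotation"],float)
    return r if r.shape==(3,3) else (R.from_euler('xyz',r).as_matrix() if r.size==3 else R.from_quat(r).as_matrix())
def ray(s,u,v):
    p=cv2.undistortPoints(np.array([[[u,v]]],float),K(s),np.array(s["dist_coeffs"],float))[0,0]
    return np.array(s["xyz"]),rot(s)@np.array([p[0],p[1],1])
def onz(s,u,v,z):
    o,d=ray(s,u,v); return o+d*(z-o[2])/d[2]
def proj(s,P):
    P=np.atleast_2d(np.array(P,float)); r=rot(s).T
    return cv2.projectPoints(P,cv2.Rodrigues(r)[0],-r@np.array(s["xyz"]),K(s),np.array(s["dist_coeffs"],float))[0][:,0]
def snap(n,f):
    s=snapshot(n); cv2.imwrite(f"pics/{f}.png",s["color"]); import pickle; pickle.dump(s,open(f"pics/{f}.pkl","wb")); return s
def load(f):
    import pickle; return pickle.load(open(f"pics/{f}.pkl","rb"))
E
python3 - <<'E'
from h import *
for n in("top","side"):
    s=snap(n,n+"0"); print(n,s["xyz"],s["rotation"],s["fov_y"],s["cx"],s["cy"],s["dist_coeffs"])
o=get_obs();print(o)
E
```

```text
top [0.43695916 0.08930873 1.16533557] [-3.06022962 -0.0092539  -1.57149904] 57.75177798751135 315.9076325999265 241.40655000033402 [-0.08611804  0.          0.          0.          0.        ]
side [0.20472065 1.25297463 1.21911589] [-2.32222433  0.00973559 -2.88971019] 45.05857387981681 319.4964889978438 254.14837107925678 [0.00636751 0.         0.         0.         0.        ]
{'time_s': 0.1, 'joint_pos': array([ 1.25879999,  0.4118136 , -0.0127224 ,  1.59691333,  0.00562602,
        1.13426   , -0.08219966]), 'joint_velocities': array([ 9.09086272e-05, -9.12383102e-04,  8.04154376e-04, -4.81819631e-03,
       -5.92522312e-05,  2.08385593e-05, -2.62725871e-04]), 'joint_torque': array([ 2.83677698e-03, -5.89095390e+01,  6.43966421e-01, -2.91709650e+01,
       -5.36818919e-02,  1.45077778e-02,  7.86150213e-05]), 'ee_pos': array([ 0.15073002, -0.60612132,  0.22191628]), 'tcp_rot': array([-3.14023895e+00,  1.14412350e-04,  2.43841260e-01]), 'ft_force': array([0.25523971, 0.06711428, 0.14292222]), 'wrist_torque': array([-0.02486846, -0.0357998 , -0.05728352]), 'finger_force': 0.0, 'finger_gap': 0.08759705470836093}
```

View pics/top0.png

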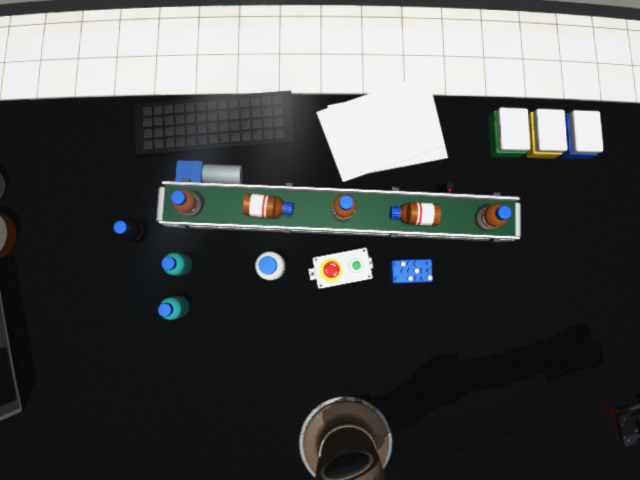

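View pics/side0.png

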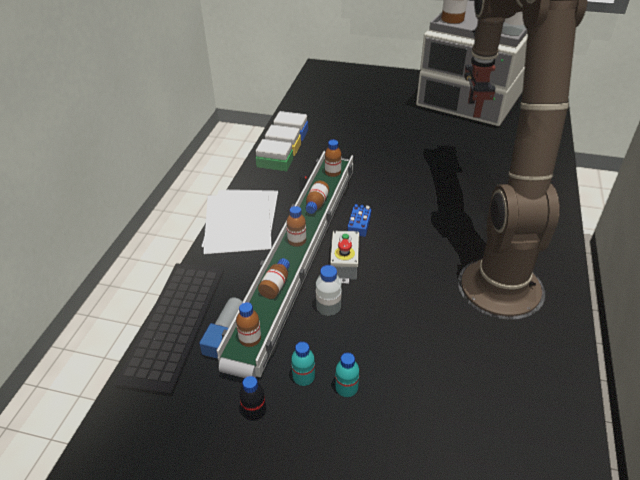

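The top view shows +x up and +y left.

Amber bottles:
- Lying at (262,206) with its cap towards -y, so this is fallen_b.
- Lying at (420,213) with its cap towards +y, so this is fallen_a.
- Upright at (345,207), which is standing_1.
- Upright at (185,202) and (494,215), which are standing_3 and standing_2.

Decoys are black (127,229) and turquoise (176,264) and (173,307). The red stop is at (331,269) and the green button at (356,266).

```bash
python3 - <<'E'
from h import *
s=load("top0"); d=load("side0")
hsv=cv2.cvtColor(s["color"],cv2.COLOR_BGR2HSV); H,S,V=cv2.split(hsv)
def blobs(m,mn,box=(100,170,560,330)):
    m=m.astype(np.uint8); x0,y0,x1,y1=box; q=np.zeros_like(m); q[y0:y1,x0:x1]=m[y0:y1,x0:x1]
    n,l,st,c=cv2.connectedComponentsWithStats(q); return [(c[i].round(1),st[i]) for i in range(1,n) if st[i,4]>=mn]
print("blue caps, on axis plane .088 / cap top .18")
for c,st in blobs((H>100)&(H<128)&(S>130)&(V>80),20): print(c,st,onz(s,*c,.088).round(4),onz(s,*c,.18).round(4))
print("amber")
for c,st in blobs((H<18)&(S>90)&(V>40)&(V<190),30): print(c,st,onz(s,*c,.088).round(4))
print("red")
for c,st in blobs(((H<6)|(H>174))&(S>180)&(V>150),10): print(c,st,onz(s,*c,.11).round(4))
print("green btn")
for c,st in blobs((H>45)&(H<80)&(S>120)&(V>100),10): print(c,st,onz(s,*c,.083).round(4))
m=((H>55)&(H<90)&(S>100)&(V>40)&(V<110)).astype(np.uint8);m[:170]=0;m[245:]=0;
pts=cv2.findNonZero(m);r=cv2.minAreaRect(pts);b=cv2.boxPoints(r);print("belt",[onz(s,*p,.06).round(4) for p in b])
big=cv2.resize(s["color"][175:300,220:470],None,fx=3.2,fy=3.2,interpolation=cv2.INTER_CUBIC);cv2.imwrite("pics/c1.png",big)
h2=cv2.cvtColor(d["color"],cv2.COLOR_BGR2HSV);H2,S2,V2=cv2.split(h2)
q=((H2<6)|(H2>174))&(S2>180)&(V2>120)
print("side red");[print(c,st,onz(d,*c,.106).round(4)) for c,st in blobs(q,10,(320,220,370,270))]
q=(H2>100)&(H2<128)&(S2>130)&(V2>80)
print("side caps");[print(c,st,onz(d,*c,.088).round(4)) for c,st in blobs(q,10,(220,130,350,320))]
E
```

```text
blue caps, on axis plane .088 / cap top .18
[188.4 174.9] [175 170  27  12 273] [0.6938 0.4021 0.088 ] [0.6719 0.3754 0.18  ]
[177.6 197. ] [171 190  14  15 162] [0.6372 0.428  0.088 ] [0.6201 0.3991 0.18  ]
[345.7 202.1] [339 196  14  14 151] [0.6237 0.0045 0.088 ] [0.6077 0.0118 0.18  ]
[287.6 208.3] [283 202  10  14 121] [0.6078 0.15   0.088 ] [0.5933 0.1448 0.18  ]
[504.  212.2] [497 205  15  15 165] [ 0.5996 -0.4007  0.088 ] [ 0.5857 -0.3589  0.18  ]
[395.1 212.2] [391 206   9  14 119] [ 0.5984 -0.1196  0.088 ] [ 0.5846 -0.1017  0.18  ]
[119.7 226.7] [113 220  14  14 157] [0.5621 0.575  0.088 ] [0.5514 0.5335 0.18  ]
[167.9 262.9] [161 257  15  13 161] [0.4711 0.4481 0.088 ] [0.4681 0.4175 0.18  ]
[267.4 264.7] [259 256  18  18 248] [0.467  0.1993 0.088 ] [0.4644 0.1899 0.18  ]
[411.1 270.3] [391 259  42  24 849] [ 0.4527 -0.1574  0.088 ] [ 0.4514 -0.1363  0.18  ]
[164.6 309.4] [158 303  15  14 169] [0.3559 0.4541 0.088 ] [0.3628 0.4229 0.18  ]
amber
[186.1 202.5] [173 190  22  23 237] [0.623  0.4059 0.088 ]
[246.  203.9] [243 193   8  22 105] [0.6191 0.2543 0.088 ]
[342.7 208.5
[... 435 characters left out ...]
ray([0.5833, 0.4719, 0.06  ]), array([0.6731, 0.471 , 0.06  ]), array([ 0.635 , -0.4462,  0.06  ]), array([ 0.5443, -0.4381,  0.06  ])]
side red
[344.8 244.3] [339 240  12  10  47] [0.452  0.0443 0.106 ]
side caps
[302.7 133.7] [300 130   8  11  46] [ 0.7393 -0.5318  0.088 ]
[332.6 143.5] [328 139  10  10  81] [ 0.6167 -0.4929  0.088 ]
[310.9 207.1] [306 202  11  11  97] [ 0.5972 -0.1198  0.088 ]
[295.3 210.6] [290 207  11  10  80] [ 0.6399 -0.0913  0.088 ]
[348.6 225.1] [348 220   2  10  17] [ 0.4637 -0.0625  0.088 ]
[284.  262.1] [278 258  11  10  62] [0.6063 0.139  0.088 ]
[328.1 272.6] [320 265  17  16 219] [0.4754 0.1499 0.088 ]
[245.7 309. ] [239 303  14  14 150] [0.6516 0.3317 0.088 ]
```

View pics/c1.png

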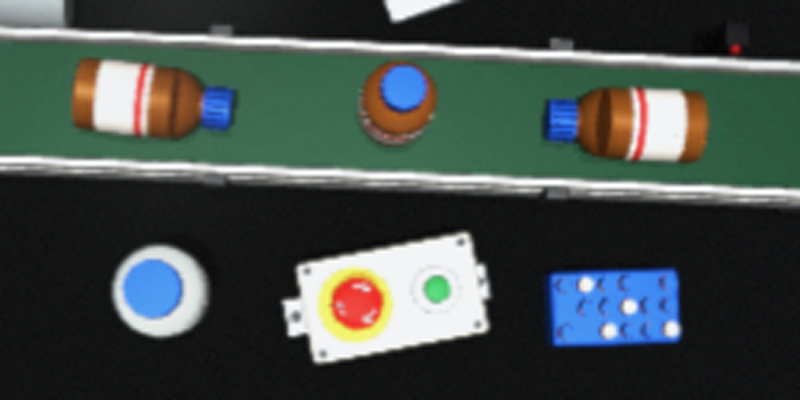

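The crop confirms it: on the lane, fallen_b is left (cap right), standing_1 is in the middle and fallen_a is right (cap left). The red stop is on the box at world (0.454, 0.044). Next I move above the stop.

Call:
drive_tool --twist '[[0, 0, 0], [0, 0, 0], [0, 0, 0], [0, 0, 0], [0, 0, 0], [0, 0, 0], [0, 0, 0], [0, 0, 0], [0, 0, 0], [0, 0, 0], [0, 0, 0], [0, 0, 0], [0, 0, 0], [0, 0, 0], [0, 0, 0], [0, 0, 0], [0, 0, 0], [0, 0, 0]]' --travel '[[0.451, -0.558, 0.08], [0.451, -0.558, 0.08], [0.451, -0.558, 0.08], [0.451, -0.558, 0.08], [0.451, -0.558, 0.08], [0.451, -0.558, 0.08], [0.451, -0.558, 0.08], [0.451, -0.558, 0.08], [0.451, -0.558, 0.08], [0.451, -0.558, 0.08], [0.451, -0.558, 0.08], [0.451, -0.558, 0.08], [0.451, -0.558, 0.08], [0.451, -0.558, 0.08], [0.451, -0.558, 0.08], [0.451, -0.558, 0.08], [0.451, -0.558, 0.08], [0.451, -0.558, 0.08]]' --jaw '[0, 0, 0, 0, 0, 0, 0, 0, 0, 0, 0, 0, 0, 0, 0, 0, 0, 0]'

```text
time_s: 1.9
ee_pos: [0.4532, 0.0423, 0.1425]
tcp_rot: [3.141, 0.001, 0.242]
ft_force: [0.1, 0.2, 0.3]
finger_gap: 0.0008
finger_force: 0.0
```

```bash
python3 - <<'E'
from h import *
o=get_obs()
for k in("time_s","joint_pos","ee_pos","tcp_rot","ft_force"):print(k,np.round(o[k],4))
E
```

```text
time_s 1.9
joint_pos [ 0.2573  0.267  -0.5298  2.0558  0.1773  0.8629 -1.7018]
ee_pos [0.4532 0.0423 0.1425]
tcp_rot [3.1409e+00 1.0000e-03 2.4200e-01]
ft_force [0.0612 0.19   0.3182]
```

Call:
drive_tool --twist '[[0, 0, 0], [0, 0, 0], [0, 0, 0], [0, 0, 0], [0, 0, 0], [0, 0, 0], [0, 0, 0], [0, 0, 0], [0, 0, 0], [0, 0, 0]]' --travel '[[0, 0, 0.015], [0, 0, 0.025], [0, 0, 0.03], [0, 0, 0.033], [0, 0, 0.036], [0, 0, 0.038], [0, 0, 0.04], [0, 0, 0.04], [0, 0, 0.04], [0, 0, 0.04]]' --jaw '[0, 0, 0, 0, 0, 0, 0, 0, 0, 0]'

```text
time_s: 2.9
ee_pos: [0.4542, 0.0437, 0.1041]
tcp_rot: [3.14, -0.001, 0.244]
ft_force: [-5.3, -1.5, 18.8]
finger_gap: 0.0008
finger_force: 9.6
```

```bash
cat > kin.py <<'E'
import numpy as np
from scipy.spatial.transform import Rotation as R
from scipy.optimize import least_squares
def fk(q,p,s):
    # s: signs; p: h,L1,L2,t, base yaw, tool yaw, e1,e2 (elbow offsets)
    h,L1,L2,t,b,y7,e=p
    r=R.from_euler('z',b+s[0]*q[0]); x=np.array([0,0,h])
    r=r*R.from_euler('y',s[1]*q[1]); r=r*R.from_euler('z',s[2]*q[2]); x=x+r.apply([s[1]*e,0,L1])
    r=r*R.from_euler('y',s[1]*q[3]); r=r*R.from_euler('z',s[3]*q[4]); x=x+r.apply([-s[1]*e,0,L2])
    r=r*R.from_euler('y',s[1]*q[5]); r=r*R.from_euler('z',s[4]*q[6]+y7); return x+r.apply([0,0,t]),r
E
python3 - <<'E'
from h import *
from kin import *
import itertools
o=get_obs()
for k in("time_s","joint_pos","ee_pos","tcp_rot","ft_force"):print(k,np.round(o[k],4))
D=[([1.2588,.4118,-.01272,1.59691,.00563,1.13426,-.0822],[.15073,-.60612,.22192],[-3.14024,.0001,.24384]),
([.2573,.267,-.5298,2.0558,.1773,.8629,-1.7018],[.4532,.0423,.1425],[3.1409,.001,.242]),
(o["joint_pos"],o["ee_pos"],o["tcp_rot"])]
res=[]
def f(p,s):
    out=[]
    for q,x,e in D:
        X,r=fk(q,p,s); out+=list(X-x)+list(.3*(r.inv()*R.from_euler('xyz',e)).as_rotvec())
    return out
for s in itertools.product((1,-1),repeat=5):
    for b in (0,1.57,3.14,-1.57):
      for y in(0,1.57,3.14,-1.57):
        z=least_squares(f,[.35,.4,.4,.25,b,y,0],args=(s,)); res.append((z.cost,s,z.x.round(4)))
res.sort(key=lambda a:a[0])
for a in res[:6]:print(a)
E
```

```text
time_s 2.9
joint_pos [ 0.2299  0.3266 -0.5118  2.0923  0.2284  0.7744 -1.7508]
ee_pos [0.4542 0.0437 0.1041]
tcp_rot [ 3.1404e+00 -1.0000e-03  2.4360e-01]
ft_force [-5.2632 -1.5348 18.8477]
(np.float64(4.957099631241359e-06), (-1, 1, -1, -1, -1), array([ 1.3391,  0.5748,  0.4655,  1.4383, -0.0791,  1.4917, -0.0181]))
(np.float64(4.9570996312424526e-06), (-1, 1, -1, -1, -1), array([ 1.3391,  0.5748,  0.4655,  1.4383, -0.0791,  1.4917, -0.0181]))
(np.float64(4.9570996312429015e-06), (-1, 1, -1, -1, -1), array([ 1.3391,  0.5748,  0.4655,  1.4383, -0.0791,  1.4917, -0.0181]))
(np.float64(4.957099631244287e-06), (-1, -1, -1, -1, -1), array([ 1.3391,  0.5748,  0.4655,  1.4383,  3.0625, -1.6499, -0.0181]))
(np.float64(4.957099631245292e-06), (-1, -1, -1, -1, -1), array([ 1.3391,  0.5748,  0.4655,  1.4383,  3.0625,  4.6333, -0.0181]))
(np.float64(4.957099631245368e-06), (-1, -1, -1, -1, -1), array([ 1.3391,  0.5748,  0.4655,  1.4383,  3.0625, -1.6499, -0.0181]))
```

Call:
drive_tool --twist '[[0, 0, 0], [0, 0, 0], [0, 0, 0], [0, 0, 0], [0, 0, -18], [0, 0, -36], [0, 0, -54], [0, 0, -73], [0, 0, -73], [0, 0, -73], [0, 0, -73], [0, 0, -73]]' --travel '[[0, 0, -0.03], [0, 0, -0.08], [0, 0, -0.12], [0, 0, -0.12], [0, 0, -0.12], [0, 0, -0.12], [0, 0, -0.12], [0, 0, -0.12], [0, 0, -0.12], [0, 0, -0.12], [0, 0, -0.12], [0, 0, -0.12]]' --jaw '[0, 0, 0.05, 0.05, 0.05, 0.05, 0.05, 0.05, 0.05, 0.05, 0.05, 0.05]'

```text
time_s: 4.1
ee_pos: [0.4535, 0.0437, 0.2218]
tcp_rot: [-3.141, 0.0, 1.45]
ft_force: [-0.5, 0.7, -0.4]
finger_gap: 0.0496
finger_force: 0.0
```

```bash
cat >> h.py <<'E'
def rel(P,Rm,o=None):
    o=o or get_obs(); r0=R.from_euler('xyz',o["tcp_rot"])
    return (r0.inv()*Rm).as_rotvec(degrees=True).round(1), r0.inv().apply(np.array(P)-o["ee_pos"]).round(4)
def tool(yaw,tilt): # tool down, yaw deg, then turn about tool y by tilt deg
    return R.from_euler('z',yaw,degrees=True)*R.from_euler('x',180,degrees=True)*R.from_euler('y',tilt,degrees=True)
E
python3 - <<'E'
from h import *
o=get_obs()
for k in("time_s","joint_pos","ee_pos","tcp_rot"):print(k,np.round(o[k],4))
print(rel([.598,-.085,.225],tool(87.3,-25),o))
E
```

```text
time_s 4.1
joint_pos [ 0.4274  0.1871 -0.7035  1.9523  0.1389  1.0509 -0.4576]
ee_pos [0.4535 0.0437 0.2218]
tcp_rot [-3.1408e+00  1.0000e-04  1.4500e+00]
(array([ -1. , -25. ,  -4.1]), array([-0.1104,  0.159 , -0.0033]))
```

Call:
drive_tool --twist '[[-1, -25, -4], [-1, -25, -4], [-1, -25, -4], [-1, -25, -4], [-1, -25, -4], [-1, -25, -4], [-1, -25, -4], [-1, -25, -4]]' --travel '[[-0.11, 0.159, -0.003], [-0.11, 0.159, -0.003], [-0.11, 0.159, -0.003], [-0.11, 0.159, -0.003], [-0.11, 0.159, -0.003], [-0.11, 0.159, -0.003], [-0.11, 0.159, -0.003], [-0.11, 0.159, -0.003]]' --jaw '[0.05, 0.05, 0.05, 0.05, 0.05, 0.05, 0.05, 0.05]'

```text
time_s: 4.9
ee_pos: [0.597, -0.0847, 0.2258]
tcp_rot: [3.139, 0.436, 1.515]
ft_force: [-0.8, -0.2, 0.2]
finger_gap: 0.0499
finger_force: 0.0
```

```bash
cat > fit.py <<'E'
from h import *
from kin import *
S=(-1,1,-1,-1,-1)
D=[([1.2588,.4118,-.01272,1.59691,.00563,1.13426,-.0822],[.15073,-.60612,.22192],[-3.14024,.0001,.24384]),
([.2573,.267,-.5298,2.0558,.1773,.8629,-1.7018],[.4532,.0423,.1425],[3.1409,.001,.242]),
([.2299,.3266,-.5118,2.0923,.2284,.7744,-1.7508],[.4542,.0437,.1041],[3.1404,-.001,.2436]),
([.4274,.1871,-.7035,1.9523,.1389,1.0509,-.4576],[.4535,.0437,.2218],[-3.1408,0,1.45])]
o=get_obs();D.append((o["joint_pos"],o["ee_pos"],o["tcp_rot"]))
for k in("time_s","joint_pos","ee_pos","tcp_rot"):print(k,np.round(o[k],4))
def f(p):
    out=[]
    for q,x,e in D:
        X,r=fk(q,p,S); out+=list(X-x)+list(.3*(r.inv()*R.from_euler('xyz',e)).as_rotvec())
    return out
z=least_squares(f,[.35,.4,.4,.25,-.07,1.49,0]);print(z.cost,z.x.round(4)); np.save("p.npy",z.x)
lo=np.array([-2.95,-.29,-1.47,.14,-1.03,.13,-2.86])+.05;hi=np.array([2.95,1.99,1.44,2.54,4.17,1.85,2.86])-.05
def ik(P,Rm,q0,w=.003):
    g=lambda q:np.r_[(fk(q,z.x,S)[0]-P)*10,3*(fk(q,z.x,S)[1].inv()*Rm).as_rotvec(),w*(q-q0)]
    return least_squares(g,np.clip(q0,lo+.001,hi-.001),bounds=(lo,hi))
# bottle a: tilt path; base centre goes back to its place
for name,yaw,sg,c0 in(("a",87.3,1,[.597,-.119]),("b",83.8,-1,[.606,.148]),("b-flip",-96.2,1,[.606,.148])):
    q=np.array(o["joint_pos"]);print(name)
    u=np.array([np.cos(np.radians(yaw)),np.sin(np.radians(yaw)),0])*sg*(1)
    for a in range(0,91,10):
        th=-25+a; Rm=tool(yaw,sg*th); d=Rm.apply([0,0,1])
        ca=np.radians(a); uu=u*np.cos(ca)+np.array([0,0,1])*np.sin(ca)
        G=np.array([*c0,.088])+.02*0*u; G=G-u*.05+u*0+uu*.05; G[2]=.088 +.022*np.sin(ca)+.0
        G[2]=.06+.11*np.sin(ca)+.028*np.cos(ca)+.005
        s=ik(G+.019*d,Rm,q); q2=s.x; e=s.fun[:6]
        print(a,(np.abs(e[:3]).max()/10).round(4),(np.abs(e[3:]).max()/3).round(3),q2.round(2)); q=q2
E
python3 fit.py
```

```text
time_s 4.9
joint_pos [ 0.2154  0.4709 -0.5605  1.6463  0.6717  1.3313 -0.6157]
ee_pos [ 0.597  -0.0847  0.2258]
tcp_rot [3.1393 0.4363 1.5152]
6.77303177332246e-05 [ 0.2145  0.5757  0.4553  0.322  -0.0781  1.4942 -0.0142]
a
0 0.0 0.0 [ 0.23  0.61 -0.49  1.82  0.84  1.04 -0.78]
10 0.0 0.0 [ 0.38  0.58 -0.58  1.79  0.69  1.   -0.6 ]
20 0.0 0.0 [ 0.54  0.58 -0.69  1.76  0.54  0.99 -0.43]
30 0.0 0.0 [ 0.69  0.6  -0.8   1.72  0.4   1.01 -0.27]
40 0.0 0.0 [ 0.83  0.66 -0.89  1.69  0.27  1.04 -0.14]
50 0.0 0.0 [ 0.94  0.73 -0.97  1.65  0.17  1.09 -0.04]
60 0.0 0.0 [ 1.02  0.82 -1.04  1.61  0.08  1.15  0.04]
70 0.0 0.0 [ 1.08  0.91 -1.08  1.57  0.01  1.2   0.1 ]
80 0.0 0.0 [ 1.12  1.02 -1.12  1.54 -0.06  1.25  0.15]
90 0.0 0.0 [ 1.16  1.13 -1.15  1.51 -0.12  1.31  0.2 ]
b
0 0.0 0.0 [ 0.5   0.76 -0.96  1.84  0.29  0.69 -0.58]
10 0.0 0.0 [ 0.37  0.67 -0.87  1.79  0.35  0.81 -0.7 ]
20 0.0 0.0 [ 0.23  0.62 -0.79  1.73  0.44  0.94 -0.81]
30 0.0 0.0 [ 0.09  0.61 -0.72  1.67  0.52  1.09 -0.91]
40 0.0 0.0 [-0.04  0.62 -0.66  1.61  0.6   1.25 -1.  ]
50 0.0 0.0 [-0.16  0.66 -0.6   1.55  0.68  1.41 -1.06]
60 0.0 0.0 [-0.27  0.71 -0.54  1.49  0.75  1.57 -1.11]
70 0.0 0.0 [-0.37  0.77 -0.49  1.43  0.81  1.71 -1.13]
80 0.0 0.0 [-0.51  0.83 -0.33  1.38  0.82  1.8  -1.11]
90 0.0 0.0 [-0.74  0.89  0.03  1.33  0.73  1.8  -0.99]
b-flip
0 0.0 0.0 [ 0.66  1.06 -1.42  1.85  0.86  0.93  2.06]
10 0.0 0.0 [ 0.57  0.96 -1.38  1.8   0.86  1.05  2.01]
20 0.0 0.0 [ 0.46  0.89 -1.32  1.74  0.87  1.19  1.96]
30 0.0 0.0 [ 0.34  0.85 -1.25  1.68  0.88  1.34  1.92]
40 0.0 0.0 [ 0.21  0.83 -1.18  1.62  0.91  1.49  1.89]
50 0.0 0.0 [ 0.08  0.84 -1.1   1.56  0.94  1.64  1.86]
60 0.0 0.0 [-0.04  0.87 -1.02  1.5   0.98  1.79  1.84]
70 0.0 0.0 [-0.26  0.82 -0.7   1.44  0.9   1.8   1.93]
80 0.0 0.0 [-0.51  0.83 -0.33  1.38  0.82  1.8   2.03]
90 0.0 0.0 [-0.74  0.89  0.03  1.33  0.73  1.8   2.15]
```

```bash
cat > cap.py <<'E'
from h import *
def caps(s,zs=(.088,.1)):
    H,S,V=cv2.split(cv2.cvtColor(s["color"],cv2.COLOR_BGR2HSV))
    m=((H>100)&(H<128)&(S>130)&(V>60)).astype(np.uint8)
    n,l,st,c=cv2.connectedComponentsWithStats(m)
    for i in range(1,n):
        if st[i,4]>150:
            b=cv2.boxPoints(cv2.minAreaRect(np.argwhere(l==i)[:,::-1].astype(np.float32)))
            print(c[i].round(),st[i],[onz(s,*c[i],z).round(4).tolist() for z in zs],"box",[onz(s,*p,zs[0]).round(3).tolist()[:2] for p in b])
E
python3 - <<'E'
from cap import *
s=snap("wrist","w1");caps(s)
P=np.array([.597,-.118,.088]);Rm=tool(87.3,-25);d=Rm.apply([0,0,1])
print(rel(P+.019*d-.05*d,Rm),rel(P+.019*d,Rm))
E
```

```text
[341.  66.] [ 303   18   78   94 5434] [[0.6135, -0.0132, 0.088], [0.6131, -0.0097, 0.1]] box [[0.587, 0.011], [0.633, 0.015], [0.644, -0.04], [0.59, -0.045]]
[198. 203.] [ 151  158   88   99 4729] [[0.4883, -0.1166, 0.088], [0.494, -0.1081, 0.1]] box [[0.456, -0.081], [0.514, -0.065], [0.518, -0.172], [0.444, -0.199]]
[329. 199.] [ 309  180   41   40 1375] [[0.6006, -0.1191, 0.088], [0.6009, -0.1105, 0.1]] box [[0.585, -0.099], [0.618, -0.101], [0.618, -0.141], [0.582, -0.14]]
[329. 423.] [314 418  30  11 262] [[0.5789, -0.6054, 0.088], [0.5802, -0.5733, 0.1]] box [[0.554, -0.581], [0.604, -0.584], [0.604, -0.63], [0.551, -0.627]]
(array([-0.1,  0. , -0.5]), array([0.0284, 0.0013, 0.1081])) (array([-0.1,  0. , -0.5]), array([0.0284, 0.0014, 0.1581]))
```

View pics/w1.png

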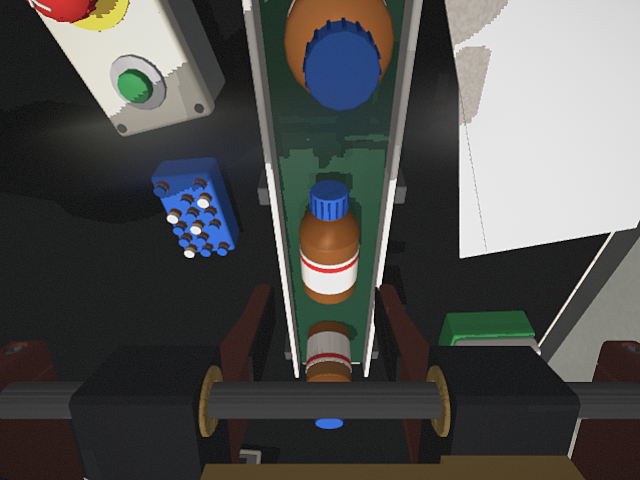

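The wrist view shows fallen_a's cap at (329,199), with the bottle lying straight in the lane below it and standing_1's cap at (341,66). I now descend and grip the cap.

Call:
drive_tool --twist '[[0, 0, 0], [0, 0, 0], [0, 0, 0], [0, 0, 0], [0, 0, 0], [0, 0, 0], [0, 0, 0], [0, 0, 0], [0, 0, 0], [0, 0, 0], [0, 0, 0], [0, 0, 0], [0, 0, 0], [0, 0, 0]]' --travel '[[0.028, 0.003, 0.04], [0.028, 0.003, 0.08], [0.028, 0.003, 0.108], [0.028, 0.003, 0.12], [0.028, 0.003, 0.135], [0.028, 0.003, 0.148], [0.028, 0.003, 0.158], [0.028, 0.003, 0.158], [0.028, 0.003, 0.158], [0.028, 0.003, 0.158], [0.028, 0.003, 0.158], [0.028, 0.003, 0.158], [0.028, 0.003, 0.158], [0.028, 0.003, 0.158]]' --jaw '[0.05, 0.05, 0.05, 0.05, 0.05, 0.05, 0.05, 0.05, 0.02, 0.02, 0.02, 0.02, 0.02, 0.02]' --force 40

```text
time_s: 6.35
ee_pos: [0.5992, -0.1265, 0.0712]
tcp_rot: [3.138, 0.436, 1.514]
ft_force: [-0.0, 1.8, 3.5]
finger_gap: 0.0312
finger_force: 40.0
```

```bash
python3 - <<'E'
from h import *
o=get_obs()
for k in("joint_pos","ee_pos","tcp_rot","ft_force","finger_gap","finger_force"):print(k,np.round(o[k],4))
# arc: rows relative to now; grasp point G on bottle axis, base edge pivot + lift
r0=R.from_euler('xyz',o["tcp_rot"]);d0=r0.apply([0,0,1]);G0=o["ee_pos"]-.019*d0
u=np.array([.047,.999,0]);zz=np.array([0,0,1.]);w=np.array([-.999*1,.047,0]);
# pivot = base lower edge; grasp point 109 mm from base along axis
piv=G0-.109*u; piv[2]=G0[2]-.028
for a in range(9,91,9):
    A=np.radians(a); uu=u*np.cos(A)+zz*np.sin(A); nn=-u*np.sin(A)+zz*np.cos(A)
    G=piv+.109*uu+.028*nn+zz*min(.006,.006*a/27)
    Rm=r0*R.from_euler('y',a,degrees=True)
    T=G+.019*Rm.apply([0,0,1])
    print(a,r0.inv().apply(T-o["ee_pos"]).round(4))
E
```

```text
joint_pos [ 0.2263  0.6434 -0.4851  1.7769  0.8279  1.0792 -0.7627]
ee_pos [ 0.5992 -0.1265  0.0712]
tcp_rot [3.1381 0.4362 1.5143]
ft_force [-0.0332  1.8183  3.4588]
finger_gap 0.0312
finger_force 39.9932
9 [-0.0101  0.0001 -0.0148]
18 [-0.0221  0.0002 -0.0279]
27 [-0.0358  0.0004 -0.0392]
36 [-0.05    0.0005 -0.0465]
45 [-0.0651  0.0006 -0.0516]
54 [-0.0808  0.0008 -0.0542]
63 [-0.0967  0.0009 -0.0543]
72 [-0.1125  0.0011 -0.0519]
81 [-0.1277  0.0012 -0.0471]
90 [-0.1419  0.0014 -0.04  ]
```

```bash
cat > arc.py <<'E'
from h import *
import sys
def arc(u,sg,shift,lift=.01,n=20,Lg=.109):
    o=get_obs();r0=R.from_euler('xyz',o["tcp_rot"]);G0=o["ee_pos"]-.019*r0.apply([0,0,1])
    u=np.array([*u,0.]);u/=np.linalg.norm(u);zz=np.array([0,0,1.]);piv=G0-Lg*u;piv[2]=G0[2]-.028
    tr=[]
    for i in range(1,n+1):
        a=90*i/n;A=np.radians(a);uu=u*np.cos(A)+zz*np.sin(A);nn=-u*np.sin(A)+zz*np.cos(A)
        G=piv+Lg*uu+.028*nn+zz*lift*min(1,a/20)+np.r_[np.array(shift),0]*np.clip((a-9)/81,0,1)
        Rm=r0*R.from_euler('y',sg*a,degrees=True)
        tr.append(r0.inv().apply(G+.019*Rm.apply([0,0,1])-o["ee_pos"]).round(3).tolist())
    print([[0,sg*90*i/n,0] for i in range(1,n+1)]);print(tr);print("end axis",(G).round(4))
E
python3 -c "
from arc import *
arc([.047,.999],1,[.005,.105])"
```

```text
[[0, 4.5, 0], [0, 9.0, 0], [0, 13.5, 0], [0, 18.0, 0], [0, 22.5, 0], [0, 27.0, 0], [0, 31.5, 0], [0, 36.0, 0], [0, 40.5, 0], [0, 45.0, 0], [0, 49.5, 0], [0, 54.0, 0], [0, 58.5, 0], [0, 63.0, 0], [0, 67.5, 0], [0, 72.0, 0], [0, 76.5, 0], [0, 81.0, 0], [0, 85.5, 0], [0, 90.0, 0]]
[[-0.005, 0.0, -0.009], [-0.011, 0.0, -0.017], [-0.012, 0.0, -0.027], [-0.014, 0.0, -0.037], [-0.015, 0.0, -0.046], [-0.016, 0.0, -0.053], [-0.018, 0.0, -0.059], [-0.02, 0.0, -0.065], [-0.022, 0.0, -0.07], [-0.024, 0.0, -0.075], [-0.027, 0.0, -0.079], [-0.03, 0.0, -0.082], [-0.032, 0.0, -0.085], [-0.035, 0.0, -0.088], [-0.038, 0.0, -0.089], [-0.04, 0.001, -0.09], [-0.042, 0.001, -0.09], [-0.045, 0.001, -0.09], [-0.047, 0.001, -0.089], [-0.048, 0.001, -0.088]]
end axis [ 0.5981 -0.1503  0.1794]
```

Call:
drive_tool --twist '[[0, 4.5, 0], [0, 9, 0], [0, 13.5, 0], [0, 18, 0], [0, 22.5, 0], [0, 27, 0], [0, 31.5, 0], [0, 36, 0], [0, 40.5, 0], [0, 45, 0], [0, 49.5, 0], [0, 54, 0], [0, 58.5, 0], [0, 63, 0], [0, 67.5, 0], [0, 72, 0], [0, 76.5, 0], [0, 81, 0], [0, 85.5, 0], [0, 90, 0]]' --travel '[[-0.005, 0, -0.009], [-0.011, 0, -0.017], [-0.012, 0, -0.027], [-0.014, 0, -0.037], [-0.015, 0, -0.046], [-0.016, 0, -0.053], [-0.018, 0, -0.059], [-0.02, 0, -0.065], [-0.022, 0, -0.07], [-0.024, 0, -0.075], [-0.027, 0, -0.079], [-0.03, 0, -0.082], [-0.032, 0, -0.085], [-0.035, 0, -0.088], [-0.038, 0, -0.089], [-0.04, 0.001, -0.09], [-0.042, 0.001, -0.09], [-0.045, 0.001, -0.09], [-0.047, 0.001, -0.089], [-0.048, 0.001, -0.088]]' --jaw '[0.02, 0.02, 0.02, 0.02, 0.02, 0.02, 0.02, 0.02, 0.02, 0.02, 0.02, 0.02, 0.02, 0.02, 0.02, 0.02, 0.02, 0.02, 0.02, 0.02]' --force 60

```text
time_s: 8.35
ee_pos: [0.5986, -0.1346, 0.1691]
tcp_rot: [3.14, -1.136, 1.515]
ft_force: [-0.9, -0.2, -3.3]
finger_gap: 0.0311
finger_force: 60.0
```

Call:
drive_tool --twist '[[0, 0, 0], [0, 0, 0], [0, 0, 0]]' --travel '[[0, 0, 0], [0, 0, 0], [0, 0, 0]]' --jaw '[0.02, 0.02, 0.02]'

```text
time_s: 8.65
ee_pos: [0.5992, -0.1326, 0.1714]
tcp_rot: [3.135, -1.132, 1.522]
ft_force: [0.1, -0.6, -3.1]
finger_gap: 0.0311
finger_force: 60.0
```

```bash
python3 - <<'E'
from h import *
o=get_obs()
for k in("joint_pos","ee_pos","tcp_rot","ft_force","finger_gap"):print(k,np.round(o[k],4))
s=snap("side","s2");cv2.imwrite("pics/s2c.png",cv2.resize(s["color"][120:300,230:400],None,fx=3.3,fy=3.3,interpolation=cv2.INTER_CUBIC))
E
```

```text
joint_pos [ 1.154   1.1307 -1.0407  1.4055 -0.1785  1.3477  0.3343]
ee_pos [ 0.5992 -0.1326  0.1714]
tcp_rot [ 3.1349 -1.1322  1.5224]
ft_force [ 0.0619 -0.5888 -3.0518]
finger_gap 0.0311
```

View pics/s2c.png

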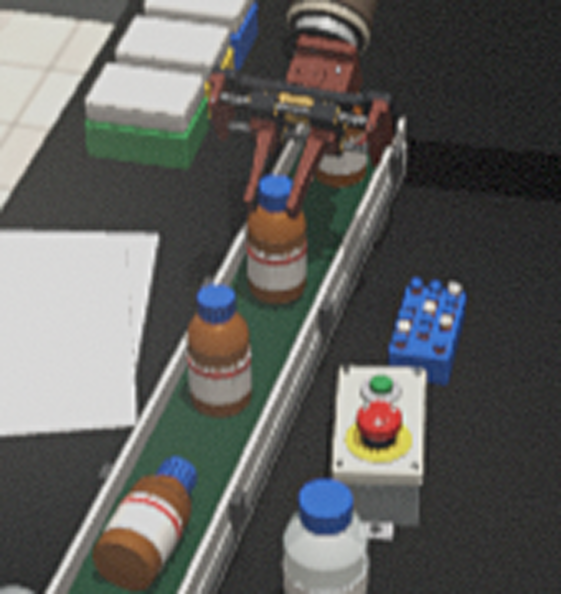

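fallen_a hangs upright by its cap at crop (277,190), clear of standing_1. The stop is down. I lower it gently.

Call:
drive_tool --twist '[[0, 0, 0], [0, 0, 0], [0, 0, 0], [0, 0, 0], [0, 0, 0]]' --travel '[[-0.002, 0, 0.001], [-0.0036, 0, 0.0017], [-0.0055, 0, 0.0025], [-0.0064, 0, 0.003], [-0.0064, 0, 0.003]]' --jaw '[0.02, 0.02, 0.02, 0.02, 0.02]'

```text
time_s: 9.2
ee_pos: [0.599, -0.1333, 0.1633]
tcp_rot: [3.138, -1.134, 1.519]
ft_force: [0.3, 0.3, -2.8]
finger_gap: 0.031
finger_force: 60.0
```

Call:
drive_tool --twist '[[0, 0, 0], [0, 0, 0], [0, 0, 0]]' --travel '[[-0.001, 0, 0.0005], [-0.0018, 0, 0.0008], [-0.0018, 0, 0.0008]]' --jaw '[0.02, 0.02, 0.02]'

```text
time_s: 9.5
ee_pos: [0.5994, -0.1331, 0.163]
tcp_rot: [3.135, -1.136, 1.521]
ft_force: [-0.7, -1.3, 4.5]
finger_gap: 0.0309
finger_force: 60.0
```

Call:
drive_tool --twist '[[0, 0, 0], [0, 0, 0], [0, 0, 0], [0, 0, 0], [0, 0, 0], [0, 0, 0], [0, 0, 0], [0, 0, 0], [0, 0, 0]]' --travel '[[0, 0, 0], [0, 0, 0], [0, 0, 0], [0, 0, 0], [0, 0, 0], [0, 0, -0.01], [0, 0, -0.025], [0, 0, -0.045], [0, 0, -0.045]]' --jaw '[0.03, 0.032, 0.036, 0.044, 0.05, 0.05, 0.05, 0.05, 0.05]'

```text
time_s: 10.4
ee_pos: [0.5975, -0.1774, 0.1813]
tcp_rot: [3.134, -1.132, 1.518]
ft_force: [0.5, -0.8, 0.8]
finger_gap: 0.0501
finger_force: 0.0
```

```bash
python3 - <<'E'
from h import *
o=get_obs()
for k in("joint_pos","ee_pos","tcp_rot","ft_force","finger_gap"):print(k,np.round(o[k],4))
s=snap("side","s3");cv2.imwrite("pics/s3c.png",cv2.resize(s["color"][120:300,230:400],None,fx=3.3,fy=3.3,interpolation=cv2.INTER_CUBIC))
u=np.array([.047,.999,0]);
# next: straight up via point, then hover over b, tilt for b (gripper leaning to -y: tool z toward +y): +25
Rm=tool(83.8,25);d=Rm.apply([0,0,1]);P=np.array([.607,.1475,.088]);
r0=R.from_euler('xyz',o["tcp_rot"]);print("up .12:",r0.inv().apply([0,-.03,.12]).round(3))
print("hover",P-.061*d, Rm.as_euler('xyz'))
E
```

```text
joint_pos [ 1.1714  1.1387 -1.0294  1.3228 -0.1704  1.4373  0.3379]
ee_pos [ 0.5975 -0.1774  0.1813]
tcp_rot [ 3.1338 -1.1323  1.5179]
ft_force [ 0.4738 -0.7776  0.7519]
finger_gap 0.0501
up .12: [ 0.096  0.002 -0.078]
hover [0.60421581 0.12187107 0.14328478] [ 3.14159265 -0.43633231  1.46258591]
```

View pics/s3c.png

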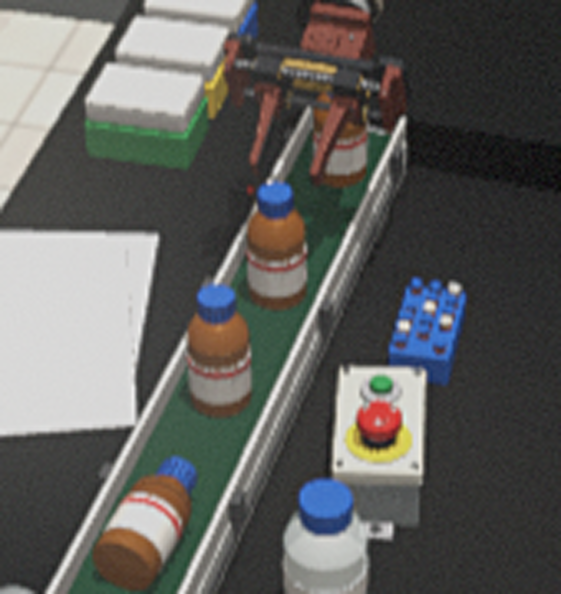

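fallen_a stands freely at crop (277,245) and fallen_b is still lying at (145,525). I go up and over to fallen_b.

```bash
python3 -c "
from h import *
print(rel([.604,.11,.26],tool(83.8,28)))
print(rel([.598,-.17,.26],tool(83.8,28)))"
```

```text
(array([ -2. , -36.9,   2.1]), array([ 0.1928, -0.0096,  0.225 ]))
(array([ -2. , -36.9,   2.1]), array([ 0.0741,  0.0007, -0.0285]))
```

Call:
drive_tool --twist '[[0, 0, 0], [0, -8, 0], [-1, -16, 1], [-1, -24, 1], [-2, -32, 2], [-2, -37, 2], [-2, -37, 2], [-2, -37, 2], [-2, -37, 2], [-2, -37, 2], [-2, -37, 2], [-2, -37, 2], [-2, -37, 2], [-2, -37, 2]]' --travel '[[0.03, 0, -0.02], [0.074, 0, -0.0285], [0.074, 0, -0.0285], [0.193, -0.01, 0.225], [0.193, -0.01, 0.225], [0.193, -0.01, 0.225], [0.193, -0.01, 0.225], [0.193, -0.01, 0.225], [0.193, -0.01, 0.225], [0.193, -0.01, 0.225], [0.193, -0.01, 0.225], [0.193, -0.01, 0.225], [0.193, -0.01, 0.225], [0.193, -0.01, 0.225]]' --jaw '[0.05, 0.05, 0.05, 0.05, 0.05, 0.05, 0.05, 0.05, 0.05, 0.05, 0.05, 0.05, 0.05, 0.05]'

```text
time_s: 11.85
ee_pos: [0.6028, 0.1102, 0.26]
tcp_rot: [3.141, -0.488, 1.465]
ft_force: [0.3, 0.9, 0.8]
finger_gap: 0.05
finger_force: 0.0
```

```bash
python3 - <<'E'
from cap import *
o=get_obs()
for k in("joint_pos","ee_pos","tcp_rot","ft_force"):print(k,np.round(o[k],4))
s=snap("wrist","w2");caps(s)
P=np.array([.607,.1475,.088]);Rm=tool(83.8,28);d=Rm.apply([0,0,1])
print(rel(P+.019*d-.05*d,Rm),rel(P+.019*d,Rm))
E
```

```text
joint_pos [ 0.718   0.5435 -1.0059  1.6491 -0.0171  1.0307 -0.2795]
ee_pos [0.6028 0.1102 0.26  ]
tcp_rot [ 3.1414 -0.4884  1.4647]
ft_force [0.2776 0.9488 0.8333]
[63. 15.] [ 42   0  43  35 989] [[0.3423, 0.4654, 0.088], [0.3511, 0.4534, 0.1]] box [[0.318, 0.488], [0.366, 0.483], [0.367, 0.438], [0.32, 0.443]]
[169.  13.] [150   0  38  30 811] [[0.4629, 0.4561, 0.088], [0.4677, 0.4443, 0.1]] box [[0.441, 0.475], [0.484, 0.471], [0.482, 0.433], [0.441, 0.437]]
[390.  49.] [ 362   21   53   62 2341] [[0.7064, 0.3841, 0.088], [0.7029, 0.3747, 0.1]] box [[0.679, 0.42], [0.735, 0.419], [0.729, 0.341], [0.675, 0.342]]
[161. 227.] [ 132  201   59   52 2335] [[0.447, 0.2064, 0.088], [0.4523, 0.2031, 0.1]] box [[0.408, 0.206], [0.44, 0.246], [0.485, 0.205], [0.453, 0.166]]
[326. 265.] [309 254  34  24 752] [[0.6098, 0.1499, 0.088], [0.6096, 0.1485, 0.1]] box [[0.594, 0.163], [0.627, 0.159], [0.624, 0.136], [0.592, 0.14]]
[349. 444.] [ 326  420   48   44 1634] [[0.6135, -0.0163, 0.088], [0.6132, -0.012, 0.1]] box [[0.595, 0.007], [0.638, 0.002], [0.633, -0.034], [0.591, -0.03]]
(array([-0. ,  0. ,  0.1]), array([-0.0478,  0.0002,  0.1385])) (array([-0. ,  0. ,  0.1]), array([-0.0478,  0.0003,  0.1885]))
```

View pics/w2.png

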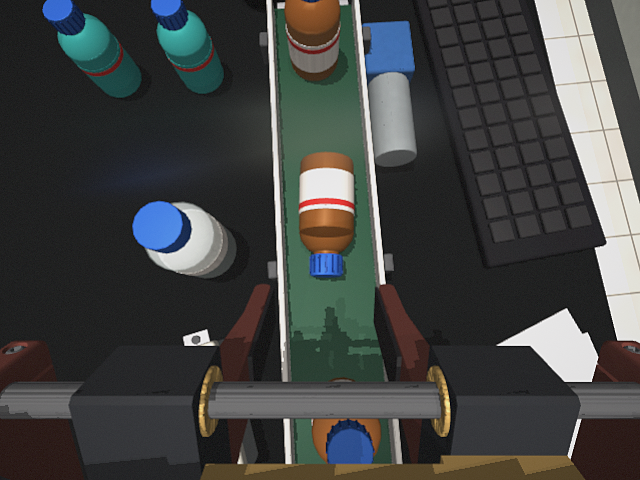

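The wrist view shows fallen_b's cap at (326,265) with its body above it, lined up between the fingers. standing_1's cap is at (349,444) and the clear bottle at (161,227). I descend and grip.

Call:
drive_tool --twist '[[0, 0, 0], [0, 0, 0], [0, 0, 0], [0, 0, 0], [0, 0, 0], [0, 0, 0], [0, 0, 0], [0, 0, 0], [0, 0, 0], [0, 0, 0], [0, 0, 0], [0, 0, 0], [0, 0, 0], [0, 0, 0], [0, 0, 0]]' --travel '[[-0.046, 0.001, 0.04], [-0.046, 0.001, 0.08], [-0.046, 0.001, 0.12], [-0.046, 0.001, 0.14], [-0.046, 0.001, 0.155], [-0.046, 0.001, 0.17], [-0.046, 0.001, 0.182], [-0.046, 0.001, 0.189], [-0.046, 0.001, 0.189], [-0.046, 0.001, 0.189], [-0.046, 0.001, 0.189], [-0.046, 0.001, 0.189], [-0.046, 0.001, 0.189], [-0.046, 0.001, 0.189], [-0.046, 0.001, 0.189]]' --jaw '[0.05, 0.05, 0.05, 0.05, 0.05, 0.05, 0.05, 0.05, 0.05, 0.02, 0.02, 0.02, 0.02, 0.02, 0.02]' --force 60

```text
time_s: 13.4
ee_pos: [0.6091, 0.1588, 0.0722]
tcp_rot: [3.14, -0.488, 1.467]
ft_force: [0.3, -3.8, 4.1]
finger_gap: 0.0314
finger_force: 59.9
```

```bash
python3 - <<'E'
from arc import *
o=get_obs()
for k in("joint_pos","ee_pos","tcp_rot","ft_force","finger_gap"):print(k,np.round(o[k],4))
arc([-.108,-.994],-1,[-.006,-.099])
E
```

```text
joint_pos [ 0.531   0.7555 -0.8596  1.8039  0.12    0.6605 -0.3292]
ee_pos [0.6091 0.1588 0.0722]
tcp_rot [ 3.1399 -0.4881  1.4667]
ft_force [ 0.319  -3.8054  4.0623]
finger_gap 0.0314
[[0, -4.5, 0], [0, -9.0, 0], [0, -13.5, 0], [0, -18.0, 0], [0, -22.5, 0], [0, -27.0, 0], [0, -31.5, 0], [0, -36.0, 0], [0, -40.5, 0], [0, -45.0, 0], [0, -49.5, 0], [0, -54.0, 0], [0, -58.5, 0], [0, -63.0, 0], [0, -67.5, 0], [0, -72.0, 0], [0, -76.5, 0], [0, -81.0, 0], [0, -85.5, 0], [0, -90.0, 0]]
[[0.006, 0.0, -0.008], [0.012, 0.0, -0.016], [0.014, 0.0, -0.026], [0.016, 0.001, -0.036], [0.018, 0.001, -0.044], [0.02, 0.001, -0.051], [0.022, 0.001, -0.057], [0.025, 0.002, -0.062], [0.027, 0.002, -0.067], [0.03, 0.002, -0.072], [0.033, 0.003, -0.075], [0.036, 0.003, -0.078], [0.039, 0.003, -0.081], [0.042, 0.003, -0.083], [0.045, 0.004, -0.084], [0.048, 0.004, -0.085], [0.051, 0.004, -0.085], [0.053, 0.004, -0.084], [0.055, 0.005, -0.083], [0.057, 0.005, -0.082]]
end axis [0.617  0.1871 0.18  ]
```

Call:
drive_tool --twist '[[0, -4.5, 0], [0, -9, 0], [0, -13.5, 0], [0, -18, 0], [0, -22.5, 0], [0, -27, 0], [0, -31.5, 0], [0, -36, 0], [0, -40.5, 0], [0, -45, 0], [0, -49.5, 0], [0, -54, 0], [0, -58.5, 0], [0, -63, 0], [0, -67.5, 0], [0, -72, 0], [0, -76.5, 0], [0, -81, 0], [0, -85.5, 0], [0, -90, 0]]' --travel '[[0.006, 0, -0.008], [0.012, 0, -0.016], [0.014, 0, -0.026], [0.016, 0, -0.036], [0.018, 0, -0.044], [0.02, 0, -0.051], [0.022, 0, -0.057], [0.025, 0, -0.062], [0.027, 0, -0.067], [0.03, 0, -0.072], [0.033, 0, -0.075], [0.036, 0.001, -0.078], [0.039, 0.001, -0.081], [0.042, 0.001, -0.083], [0.045, 0.001, -0.084], [0.048, 0.001, -0.085], [0.051, 0.001, -0.085], [0.053, 0.001, -0.084], [0.055, 0.001, -0.083], [0.057, 0.001, -0.082]]' --jaw '[0.02, 0.02, 0.02, 0.02, 0.02, 0.02, 0.02, 0.02, 0.02, 0.02, 0.02, 0.02, 0.02, 0.02, 0.02, 0.02, 0.02, 0.02, 0.02, 0.02]'

```text
time_s: 15.4
ee_pos: [0.6103, 0.1711, 0.1695]
tcp_rot: [-3.137, 1.084, 1.47]
ft_force: [0.3, -0.4, -5.2]
finger_gap: 0.0308
finger_force: 60.0
```

Call:
drive_tool --twist '[[0, 0, 0], [0, 0, 0], [0, 0, 0]]' --travel '[[0, 0, 0], [0, 0, 0], [0, 0, 0]]' --jaw '[0.02, 0.02, 0.02]'

```text
time_s: 15.7
ee_pos: [0.6109, 0.1708, 0.1713]
tcp_rot: [3.14, 1.08, 1.465]
ft_force: [0.1, -0.9, -2.6]
finger_gap: 0.0311
finger_force: 60.0
```

```bash
python3 - <<'E'
from h import *
o=get_obs()
for k in("joint_pos","ee_pos","tcp_rot","ft_force","finger_gap"):print(k,np.round(o[k],4))
r0=R.from_euler('xyz',o["tcp_rot"]);print("down 1mm",r0.inv().apply([0,0,-.001]).round(5))
s=snap("side","s4");cv2.imwrite("pics/s4c.png",cv2.resize(s["color"][160:350,210:380],None,fx=3.1,fy=3.1,interpolation=cv2.INTER_CUBIC))
E
```

```text
joint_pos [-0.6886  0.9444 -0.0335  1.2278  0.6985  1.8448 -0.9558]
ee_pos [0.6109 0.1708 0.1713]
tcp_rot [3.1399 1.0797 1.4648]
ft_force [ 0.0948 -0.915  -2.5651]
finger_gap 0.0311
down 1mm [ 0.00088 -0.       0.00047]
```

View pics/s4c.png

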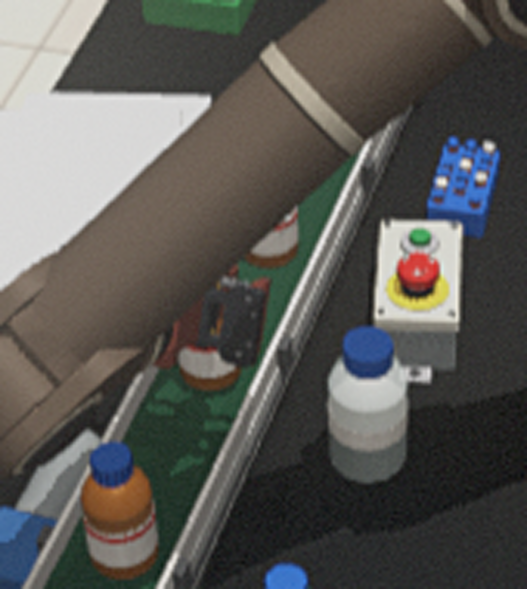

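The arm hides most of fallen_b, but its base at crop (208,375) looks level. Joint 6 is close to its limit, so I lower in small steps.

Call:
drive_tool --twist '[[0, 0, 0], [0, 0, 0], [0, 0, 0], [0, 0, 0], [0, 0, 0]]' --travel '[[0.0018, 0, 0.001], [0.0035, 0, 0.002], [0.0053, 0, 0.0028], [0.0062, 0, 0.0033], [0.0062, 0, 0.0033]]' --jaw '[0.02, 0.02, 0.02, 0.02, 0.02]'

```text
time_s: 16.25
ee_pos: [0.6107, 0.1709, 0.1638]
tcp_rot: [3.141, 1.083, 1.466]
ft_force: [0.5, -0.1, -2.2]
finger_gap: 0.0311
finger_force: 60.0
```

Call:
drive_tool --twist '[[0, 0, 0], [0, 0, 0], [0, 0, 0]]' --travel '[[0.0009, 0, 0.0005], [0.0018, 0, 0.0009], [0.0018, 0, 0.0009]]' --jaw '[0.02, 0.02, 0.02]'

```text
time_s: 16.55
ee_pos: [0.6108, 0.1711, 0.162]
tcp_rot: [3.14, 1.083, 1.466]
ft_force: [-0.7, 0.5, -1.8]
finger_gap: 0.031
finger_force: 60.0
```

```bash
python3 - <<'E'
from h import *
o=get_obs()
for k in("joint_pos","ee_pos","tcp_rot","ft_force","wrist_torque"):print(k,np.round(o[k],4))
E
```

```text
joint_pos [-0.6912  0.9564 -0.0302  1.2293  0.6962  1.8359 -0.9632]
ee_pos [0.6108 0.1711 0.162 ]
tcp_rot [3.1401 1.0826 1.4655]
ft_force [-0.7092  0.4862 -1.7847]
wrist_torque [ 1.2294 -0.2532  0.0054]
```

Call:
drive_tool --twist '[[0, 0, 0], [0, 0, 0], [0, 0, 0]]' --travel '[[0.0007, 0, 0.0004], [0.0013, 0, 0.0007], [0.0013, 0, 0.0007]]' --jaw '[0.02, 0.02, 0.02]'

```text
time_s: 16.85
ee_pos: [0.6108, 0.1711, 0.1618]
tcp_rot: [3.138, 1.083, 1.463]
ft_force: [-0.5, 1.3, 4.4]
finger_gap: 0.0314
finger_force: 60.0
```

Call:
drive_tool --twist '[[0, 0, 0], [0, 0, 0], [0, 0, 0], [0, 0, 0], [0, 0, 0], [0, 8, 0], [0, 16, 0], [0, 24, 0], [0, 32, 0], [0, 40, 0], [0, 40, 0], [0, 40, 0], [0, 40, 0], [0, 40, 0], [0, 40, 0], [0, 40, 0]]' --travel '[[0, 0, 0], [0, 0, 0], [0, 0, 0], [0, 0, 0], [0, 0, 0], [0.0026, 0, 0], [0.005, 0, -0.001], [0.008, 0, -0.0015], [0.01, 0, -0.003], [0.012, 0, -0.004], [0.002, 0, -0.016], [-0.014, 0, -0.035], [-0.033, 0, -0.058], [-0.052, 0, -0.081], [-0.052, 0, -0.081], [-0.052, 0, -0.081]]' --jaw '[0.03, 0.032, 0.036, 0.044, 0.055, 0.055, 0.055, 0.055, 0.055, 0.055, 0.055, 0.055, 0.055, 0.055, 0.055, 0.055]'

```text
time_s: 18.45
ee_pos: [0.6155, 0.2188, 0.2446]
tcp_rot: [3.141, 0.385, 1.468]
ft_force: [0.3, -0.1, -1.1]
finger_gap: 0.0548
finger_force: 0.0
```

```bash
python3 - <<'E'
from h import *
o=get_obs()
for k in("time_s","joint_pos","ee_pos","tcp_rot","ft_force"):print(k,np.round(o[k],4))
for yaw in (14,60,90,-30):print(yaw,rel([.56,.11,.28],tool(yaw,0),o),rel([.454,.044,.24],tool(yaw,0),o))
E
```

```text
time_s 18.45
joint_pos [-0.4381  0.5954 -0.2316  1.3192  0.408   1.5205 -0.8302]
ee_pos [0.6155 0.2188 0.2446]
tcp_rot [3.1406 0.3847 1.4675]
ft_force [ 0.2731 -0.0554 -1.1146]
14 (array([13.5, 19.2, 69.2]), array([-0.1189, -0.044 ,  0.0099])) (array([13.5, 19.2, 69.2]), array([-0.1749, -0.1426,  0.0756]))
60 (array([ 4.7, 21.7, 23.8]), array([-0.1189, -0.044 ,  0.0099])) (array([ 4.7, 21.7, 23.8]), array([-0.1749, -0.1426,  0.0756]))
90 (array([-1.1, 22. , -5.8]), array([-0.1189, -0.044 ,  0.0099])) (array([-1.1, 22. , -5.8]), array([-0.1749, -0.1426,  0.0756]))
-30 (array([ 21.9,  14.1, 112.5]), array([-0.1189, -0.044 ,  0.0099])) (array([ 21.9,  14.1, 112.5]), array([-0.1749, -0.1426,  0.0756]))
```

Call:
drive_tool --twist '[[0, 0, 0], [0, 6, 0], [0, 12, -2], [-1, 18, -3], [-1, 22, -5], [-1, 22, -6], [-1, 22, -6], [-1, 22, -6], [-1, 22, -6]]' --travel '[[-0.03, -0.01, -0.02], [-0.175, -0.143, 0.075], [-0.175, -0.143, 0.075], [-0.175, -0.143, 0.075], [-0.175, -0.143, 0.075], [-0.175, -0.143, 0.075], [-0.175, -0.143, 0.075], [-0.175, -0.143, 0.075], [-0.175, -0.143, 0.075]]' --jaw '[0.056, 0.056, 0.056, 0.056, 0.056, 0.056, 0.056, 0.056, 0.056]'

```text
time_s: 19.35
ee_pos: [0.4543, 0.0449, 0.2402]
tcp_rot: [-3.139, -0.0, 1.574]
ft_force: [0.5, 0.5, -0.3]
finger_gap: 0.0559
finger_force: 0.0
```

```bash
python3 - <<'E'
from h import *
o=get_obs()
for k in("time_s","joint_pos","ee_pos","tcp_rot","ft_force"):print(k,np.round(o[k],4))
s=snap("wrist","w3");H,S,V=cv2.split(cv2.cvtColor(s["color"],cv2.COLOR_BGR2HSV))
m=(((H<6)|(H>174))&(S>150)&(V>90)).astype(np.uint8);m=cv2.morphologyEx(m,cv2.MORPH_OPEN,np.ones((5,5)))
n,l,st,c=cv2.connectedComponentsWithStats(m)
for i in range(1,n):
    if st[i,4]>150:print(c[i].round(),st[i],onz(s,*c[i],.098).round(4))
t=load("side0");a=snap("side","s5");b=snap("top","t5")
v=a["color"][150:380,210:400];w=b["color"][170:290,150:520]
v=cv2.resize(v,None,fx=2,fy=2);w=cv2.resize(w,None,fx=1.1,fy=1.1);can=np.zeros((600,410,3),np.uint8);can[:460,:380]=v;can[460:592,:407]=w;cv2.imwrite("pics/m5.png",can)
E
```

```text
time_s 19.35
joint_pos [ 0.0554  0.1231 -0.2826  1.9445  0.0377  1.0816 -0.2398]
ee_pos [0.4543 0.0449 0.2402]
tcp_rot [-3.139e+00 -4.000e-04  1.574e+00]
ft_force [ 0.5438  0.4902 -0.3262]
[326. 230.] [ 305  210   43   44 1221] [0.4568 0.044  0.098 ]
```

View pics/m5.png

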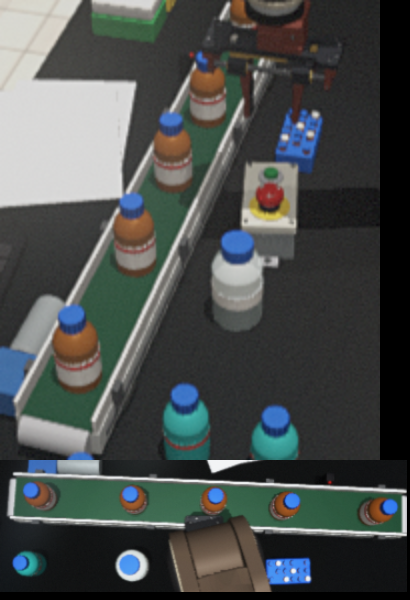

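All five amber bottles now stand on the lane and the clear bottle and rack have not moved. Now I grip the red head.

Call:
drive_tool --twist '[[0, 0, 0], [0, 0, 0], [0, 0, 0], [0, 0, 0], [0, 0, 0], [0, 0, 0], [0, 0, 0], [0, 0, 0], [0, 0, 0], [0, 0, 0], [0, 0, 0], [0, 0, 0], [0, 0, 0], [0, 0, 0]]' --travel '[[0, 0, 0.04], [0, 0, 0.08], [0, 0, 0.11], [0, 0, 0.13], [0, 0, 0.142], [0, 0, 0.15], [0, 0, 0.153], [0, 0, 0.153], [0, 0, 0.153], [0, 0, 0.153], [0, 0, 0.153], [0, 0, 0.153], [0, 0, 0.153], [0, 0, 0.153]]' --jaw '[0.056, 0.056, 0.056, 0.056, 0.056, 0.056, 0.056, 0.056, 0.046, 0.042, 0.03, 0.03, 0.03, 0.03]' --force 45

```text
time_s: 20.9
ee_pos: [0.4552, 0.0436, 0.0884]
tcp_rot: [3.14, -0.001, 1.572]
ft_force: [4.7, -0.2, 1.8]
finger_gap: 0.0389
finger_force: 45.0
```

Call:
drive_tool --twist '[[0, 0, 4], [0, 0, 8], [0, 0, 12], [0, 0, 16], [0, 0, 20], [0, 0, 24], [0, 0, 28], [0, 0, 32], [0, 0, 36], [0, 0, 40], [0, 0, 44], [0, 0, 48], [0, 0, 52], [0, 0, 56], [0, 0, 60], [0, 0, 62], [0, 0, 62], [0, 0, 62]]' --travel '[[0, 0, -0.0005], [0, 0, -0.001], [0, 0, -0.0014], [0, 0, -0.0018], [0, 0, -0.0023], [0, 0, -0.0027], [0, 0, -0.0032], [0, 0, -0.0036], [0, 0, -0.0041], [0, 0, -0.0045], [0, 0, -0.005], [0, 0, -0.0055], [0, 0, -0.006], [0, 0, -0.0065], [0, 0, -0.007], [0, 0, -0.0075], [0, 0, -0.008], [0, 0, -0.008]]' --jaw '[0.03, 0.03, 0.03, 0.03, 0.03, 0.03, 0.03, 0.03, 0.03, 0.03, 0.03, 0.03, 0.03, 0.03, 0.03, 0.03, 0.03, 0.03]'

```text
time_s: 22.7
ee_pos: [0.4567, 0.0428, 0.0965]
tcp_rot: [3.139, -0.004, 0.489]
ft_force: [10.7, -3.3, -3.6]
finger_gap: 0.0391
finger_force: 45.0
```

```bash
python3 - <<'E'
from h import *
o=get_obs()
for k in("joint_pos","ee_pos","tcp_rot","ft_force","wrist_torque","finger_gap"):print(k,np.round(o[k],4))
E
```

```text
joint_pos [-0.1692  0.2953 -0.036   2.1214  0.0173  0.7206 -1.298 ]
ee_pos [0.4567 0.0428 0.0965]
tcp_rot [ 3.1395 -0.0041  0.4894]
ft_force [10.6827 -3.3362 -3.6262]
wrist_torque [-0.7896 -2.3082  0.0859]
finger_gap 0.0391
```

Call:
drive_tool --twist '[[0, 0, 0], [0, 0, 0], [0, 0, 0], [0, 0, 0], [0, 0, 0], [0, 0, 0], [0, 0, 0], [0, 0, 0], [0, 0, 0], [0, 0, 0]]' --travel '[[0, 0, 0], [0, 0, 0], [0, 0, 0], [0, 0, 0], [0, 0, -0.02], [0, 0, -0.06], [0, 0, -0.1], [0, 0, -0.14], [0, 0, -0.14], [0, 0, -0.14]]' --jaw '[0.054, 0.054, 0.054, 0.054, 0.054, 0.054, 0.054, 0.054, 0.054, 0.054]'

```text
time_s: 23.7
ee_pos: [0.4537, 0.0436, 0.2359]
tcp_rot: [-3.141, 0.0, 0.49]
ft_force: [-0.3, 0.7, 0.4]
finger_gap: 0.0539
finger_force: 0.0
```

```bash
python3 - <<'E'
from h import *
import pickle
a=load("s5");b=snap("side","s6");c0=load("side0")
def red(s):
    H,S,V=cv2.split(cv2.cvtColor(s["color"],cv2.COLOR_BGR2HSV));m=((H<6)|(H>174))&(S>170)&(V>90)
    q=np.argwhere(m[225:265,325:365]);return q.mean(0)+[225,325],len(q),q.min(0)+[225,325],q.max(0)+[225,325]
for s in(c0,a,b):print(red(s))
print("expected shift per 8mm:",proj(b,[[.455,.044,.112],[.455,.044,.104]]))
cr=[cv2.resize(s["color"][215:275,315:375],(380,380),interpolation=cv2.INTER_CUBIC) for s in(c0,b)]
cv2.imwrite("pics/m6.png",np.hstack(cr))
print(get_obs()["ft_force"].round(2))
E
```

```text
(array([244.74025974, 344.42857143]), 77, array([239, 339]), array([249, 350]))
(array([247.05952381, 344.36904762]), 84, array([242, 339]), array([252, 350]))
(array([245.08333333, 344.6547619 ]), 84, array([240, 339]), array([250, 351]))
expected shift per 8mm: [[343.84248443 242.49725517]
 [343.78957574 244.57053627]]
[-0.56 -0.86 -0.52]
```

```bash
python3 - <<'E'
from h import *
b=snap("side","s7")
def g(s):
    H,S,V=cv2.split(cv2.cvtColor(s["color"],cv2.COLOR_BGR2HSV));f=s["color"].astype(np.float32);r=np.clip(f[:,:,2]-np.maximum(f[:,:,0],f[:,:,1]),0,None)[232:260,332:358];return r
yy,xx=np.mgrid[232:260,332:358]
for n,s in(("out0",load("side0")),("latched",load("s5")),("s6",load("s6")),("now",b)):
    r=g(s); r2=np.minimum(r,60); print(n,(r*yy).sum()/r.sum(),(r2*yy).sum()/r2.sum(), cv2.phaseCorrelate(g(load("side0")),r))
E
```

```text
out0 245.27944811727508 246.0619033559689 ((0.5, 0.0), 1.0)
latched 247.8120281176777 248.13686238378423 ((0.35764542436309554, 2.192382058171951), 0.8627950313650532)
s6 246.25990451980903 246.83812861683919 ((0.8031721026905245, -0.10683566124026633), 0.7261215445436078)
now 246.27799875699193 246.85368438213237 ((1.0246954685167484, -0.20183986725236913), 0.7067064093954769)
```

View pics/m6.png

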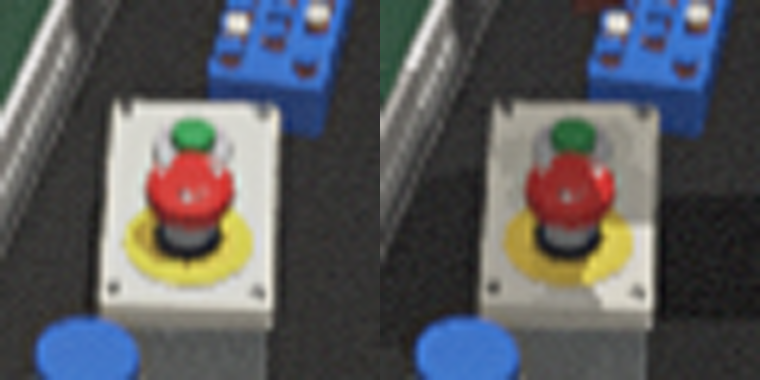

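The two crops match (stem fully visible, head at the same height, about (190,190) in each half), so the stop is out. The arm is clear, so I hand in.

```bash
python3 -c "
from workcell import job_done;print(job_done())"
```

```text
the job is handed in; nothing more can be done
None
```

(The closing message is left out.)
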